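# Swing the bench magnifier over the round carving

## Robot

A 7-joint arm with a two-finger parallel gripper is mounted at the origin on the work surface. World frame = base frame: x ahead of the robot, y to its left, z up, the work surface at z = 0. Lengths are in m, angles in degrees, forces in N, time in s.
With the tool pointing down it reaches from about 0.35 to 0.9 m from the base axis. Payload 8.1 kg.
Tool frame: the origin (TCP) lies at the very end of the fingers, on their centre line; the grasp point (between the pads) lies 19 mm behind it; z points along the fingers, y is the line along which they close (so a half turn about z gives the same grasp; the last joint's range is limited). The gripper opens to 85 mm and grips with 20 to 120 N. Pads are 22 mm wide; open, the fingers measure 114 mm over their backs; the gripper's body (76 mm by 85 mm) begins 54 mm behind the grasp point. The pads swing forward as they close: fully open they stand 13 mm farther back than shut.
Start: joints at [66.085, 24.895, 1.432, 90.138, -0.665, 64.973, -4.303], TCP at [0.193, -0.594, 0.231] pointing down, gripper open.
Joint ranges: [-149.89, 149.89], [-25.12, 119.58], [-72.63, 75.52], [4.76, 147.25], [-75.54, 255.54], [6.69, 114.76], [-157.13, 157.13]. Speed limits (degrees/s): [127.2, 127.2, 172.46, 172.46, 180, 180, 180].

## Interface

Orientations are given as [roll, pitch, yaw] about the fixed x, y, z axes, in that order (R = Rz(yaw) Ry(pitch) Rx(roll)).
In Python, from cell import bot, vision, workorder, finder gives the robot as it stands.
- The arm moves only by the shell command python3 -m creep 'ROWS' [FORCE]. ROWS is a JSON object of lists of equal length, an entry for each row: "translation": the shift along the tool's x, y, z in mm, a list of three; "rot": the turn, a rotation vector about the tool's x, y, z in rad, a list of three; "jaw": the opening in per cent of the stroke, from 0 (shut) to 100 (fully open). A call has 1 to 12 rows; each row is the pose to reach, as a shift and turn from the pose commanded when the call began, along the tool's axes at that moment; what a row does not reach only later rows make up. A row lasts 1/10 s, in which the tool goes at most 50 mm and 8.59 degrees, less where a joint would pass 70% of its speed; a pose out of reach is approached as far as the arm can. A call with a gripper value outside its range is refused whole. The fingers move at their own pace and stop on an object; FORCE is the grip in N (left out, the last holds). Time passes only in rows, so rows that repeat a pose let the fingers close. It gives the time, the measured TCP pose, the force, the opening and the grip force at its end, in the units of the state.
- bot.sense(): the state, without advancing time (a new reading comes with each control period).
- vision.grab_frame(name): name is "scene" or "top"; returns the picture (420x560x3 uint8, blue, green, red); there is no depth.
- vision.camera_model(name): a dict with "mtx" (3x3 intrinsics, pixels), "extrinsics" (4x4, takes a point from camera to world coordinates). Camera axes: x right, y down, z forward; pixel columns grow to the right and rows downward; lengths in m; the calibration is good to about 2 mm. A picture is of the moment at which its call begins. camera_model takes no time and is no camera call.
- workorder.sign_off(): hands the job in; it is judged then, once.
Trained networks look in the newest picture that a camera, given by its name, has taken for a name from the list of things; names that differ only in an ending like _2 or _b are one class to them, and where a whole thing is asked for, a point or a joint stands for the part that bears it (a point fixed in the world has none). Each returns a list of dicts, best first, with "conf" (0 to 1); they miss things now and then, are a little off and sometimes report something else, mostly with a low value. They report only what shows in the picture. A call takes as long as a camera call. They do not tell look-alikes from the thing itself.
- finder.spot_in(camera, name): "bbox" ([left, top, right, bottom] in pixels, round what is visible of it).
- finder.tip_of(camera, name): "centre" ([column, row] in pixels: a listed point, or the origin of a listed thing).
The state is a dict: "time_s": time; "qpos": joint angles; "qvel": joint speeds; "effort": joint torques, N m; "tool_pos": TCP position; "tcp_rot": TCP orientation; "force": force on the tool from outside, world axes, zero at the start; "ft_torque": the same for the moment, N m; "opening": opening from 0.0 (shut) to 1.0 (fully open); "finger_force": force on a finger pad.
Only numpy, scipy, OpenCV 4.12 (cv2) and the standard library are available. Lean on these libraries where they do the work, as an engineer would, in place of code of your own. Each camera call takes 0.05 s, during which the arm holds its last target. There are 200 camera calls.

## Task

Swing the bench magnifier on its stiff arm until its lens is centred over the round knotwork carving, and let go so that it stays there. Leave both carved slabs where they lie.

Things in the scene. Friction and masses are not known exactly. Their poses are not given: they have to be found in the camera images.
- stand: fixed magnifier stand: dark round foot 110 mm across, steel post 20 mm thick; the arm turns level about the post's axis on a black hub 34 mm across, top 197 mm above the table. Origin: centre of the foot's underside, on the pivot axis. The arm swings up to 1.3 rad either side of the stand's own -x and stays where released (stiff: about 1.2 N sideways at the knob moves it).
- lens (a point): centre of the lens, 240 mm from the pivot axis, 164 mm above the table; clear glass 100 mm across in a black ring 116 mm across, 12 mm thick. Grip: upright round red knob 20 mm thick on the ring's outer end, in line with pivot and lens, its axis 305 mm from the pivot axis, standing 169 to 214 mm above the table. The point's x points from the lens to the pivot, z up.
- round_slab: the target: loose pale wooden slab 180 x 140 x 35 mm with dark bark along one long edge, its top carved at the centre with dark ROUND knotwork 92 mm across (rings and small loops). It lies on either side of the stand's middle line, its centre within 15 mm of the circle that the lens centre follows. Origin: centre of the underside, straight below the carving's centre.
- square_slab: loose pale slab of the same size and kind, carved with a SQUARE lattice 88 mm wide with a diamond in it; it lies on the other side and is not the target. Origin: centre of the underside.
Things that resemble listed ones, but are neither listed nor needed, are in the scene too. What is shaped like the round_slab but grey or turquoise is not meant.

How it is judged (in metres and radians):
At the end, for the whole second after the job is handed in: The lens centre stays within 30 mm, seen from above, of the centre of the round carving (horizontal distance between lens and round_slab below 0.03 m); the robot touches nothing.
It fails at once if the slab with the round carving is shifted by more than 20 mm (distance of round_slab from where it was at the start of the episode above 0.02 m).
It fails at once if the slab with the square carving is shifted by more than 20 mm (distance of square_slab from where it was at the start of the episode above 0.02 m).
It also fails if it takes over 32 s, if anything falls off the work surface, if the arm or the gripper's body presses on something with over 40 N, if the wrist force passes 120 N, or if a joint passes its speed limit or range.

## Working session

There is one attempt and no reset: what is moved stays moved. The work goes in short steps, Python scripts to look and compute and a shell command to move; the robot and the scene stay as the last step left them, time stands still between calls to the robot, and variables do not carry over. Pictures are saved under pics/ and viewed, at most 10 in all, crops included, and the job is handed in when it is done.

```bash
mkdir -p pics; ls; cat > h.py <<'E'
import numpy as np, cv2
from cell import bot, vision, workorder, finder
def ray(cam,px,z):
    m=vision.camera_model(cam);K=np.array(m["mtx"]);T=np.array(m["extrinsics"])
    d=T[:3,:3]@np.linalg.solve(K,[px[0],px[1],1.]);o=T[:3,3]
    return o+d*(z-o[2])/d[2]
def proj(cam,p):
    m=vision.camera_model(cam);K=np.array(m["mtx"]);T=np.linalg.inv(np.array(m["extrinsics"]))
    c=K@(T[:3,:3]@np.array(p)+T[:3,3]);return c[:2]/c[2]
E
python3 - <<'E'
from h import *
ims=[]
for c in("scene","top"):
    im=vision.grab_frame(c);cv2.imwrite(f"pics/{c}0.png",im)
    for n,z in(("stand",0),("lens",.164),("round_slab",0),("square_slab",0)):
        for d in finder.tip_of(c,n)[:3]: print(c,n,d,ray(c,d["centre"],z).round(3))
        print([ (x["bbox"],round(x["conf"],2)) for x in finder.spot_in(c,n)[:3]])
print(bot.sense())
E
```

```text
pics
scene stand {'centre': [303.8, 317.7], 'conf': 0.75} [0.778 0.068 0.   ]
[([277.2, 147.5, 365.1, 347.1], 0.76)]
scene lens {'centre': [338.8, 186.7], 'conf': 0.61} [0.543 0.091 0.164]
[([298.2, 146.4, 364.3, 289.8], 0.58)]
scene round_slab {'centre': [376.6, 262.1], 'conf': 0.92} [0.604 0.205 0.   ]
scene round_slab {'centre': [146.7, 251.5], 'conf': 0.88} [ 0.695 -0.314  0.   ]
scene round_slab {'centre': [196.0, 167.1], 'conf': 0.61} [ 0.419 -0.283  0.   ]
[([339.4, 218.0, 420.6, 304.8], 0.93), ([155.1, 124.9, 237.6, 200.6], 0.59), ([99.6, 209.1, 188.0, 282.0], 0.58)]
scene square_slab {'centre': [265.5, 229.5], 'conf': 0.91} [ 0.573 -0.062  0.   ]
[([225.0, 187.5, 308.6, 270.6], 0.77)]
top stand {'centre': [257.1, 145.6], 'conf': 0.91} [0.792 0.056 0.   ]
[([208.7, 114.4, 274.7, 266.5], 0.61)]
top lens {'centre': [231.8, 233.9], 'conf': 0.73} [0.546 0.087 0.164]
[([203.9, 116.6, 257.2, 267.8], 0.85)]
top round_slab {'centre': [197.0, 216.7], 'conf': 0.85} [0.605 0.198 0.   ]
top round_slab {'centre': [408.2, 188.2], 'conf': 0.77} [ 0.69  -0.325  0.   ]
[([363.3, 146.0, 456.5,
[... 199 characters left out ...]
.7], 0.55)]
{'time_s': 0.9, 'qpos': array([66.08599107, 24.89535609,  1.43277646, 90.13857643, -0.66493428,
       64.97369478, -4.30453397]), 'qvel': array([ 0.01331531,  0.01589559,  0.01615973, -0.07058098, -0.04898144,
       -0.0351009 , -0.02387291]), 'effort': array([ 3.74437241e-04, -6.70273876e+01,  1.02469023e+00, -3.16566360e+01,
        1.57006667e-02,  2.53234648e-03, -1.77312398e-05]), 'tool_pos': array([ 0.19347615, -0.5943027 ,  0.23131344]), 'tcp_rot': array([1.79999263e+02, 5.32288425e-04, 1.80284937e+01]), 'force': array([ 0.08178187,  0.47611   , -0.39712358]), 'ft_torque': array([ 0.00973051, -0.02963224,  0.01792089]), 'finger_force': 0.0, 'opening': 1.0000681070492758}
```

View pics/top0.png

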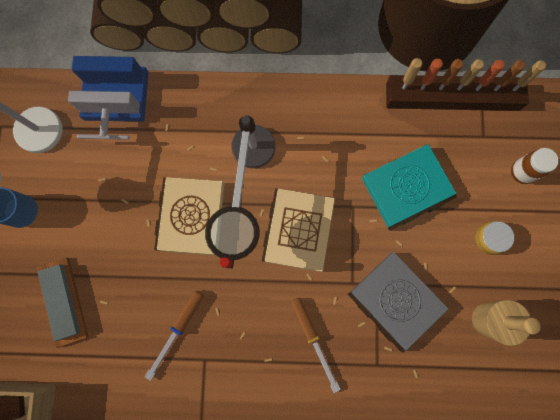

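View pics/scene0.png

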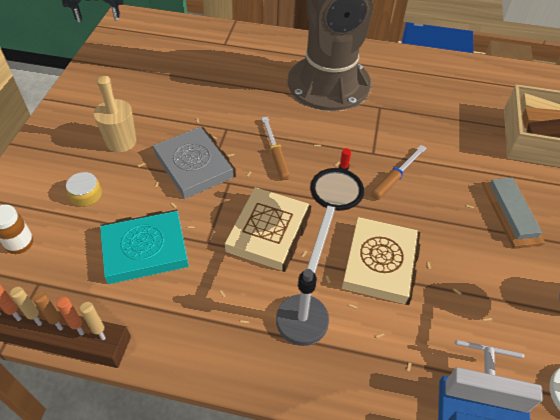

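The top view shows the lens ring at (232,233), the red knob at (225,263), the hub at (247,122) and the foot at (254,146). The round carving is at (190,214) on the pale slab and the square one at (300,229). The scene view agrees: round carving at (382,254), ring at (337,188), knob at (346,158). The grey and turquoise slabs are decoys.

```bash
python3 - <<'E'
from h import *
def cen(m): 
    r,c=np.nonzero(m); return np.array([(c.min()+c.max())/2,(r.min()+r.max())/2]),np.array([c.mean(),r.mean()]),len(c)
C=[];Kn=[]
for cam,cb,kb in(("top",(160,184,220,246),(214,254,238,272)),("scene",(350,226,412,284),(336,146,356,170))):
    im=cv2.imread(f"pics/{cam}0.png").astype(int)
    def sub(b): return im[b[1]:b[3],b[0]:b[2]]
    s=sub(cb); g=s.sum(2)<0.62*np.median(s.sum(2)); n,l,st,ce=cv2.connectedComponentsWithStats(g.astype(np.uint8))
    i=1+np.argmax(st[1:,4]); a=st[i]; px=np.array(cb[:2])+[a[0]+a[2]/2-.5,a[1]+a[3]/2-.5]; print(cam,"carv",px,a)
    C.append(ray(cam,px,.035)); print(C[-1].round(4))
    s=sub(kb); g=(s[...,2]>110)&(s[...,1]<60)&(s[...,0]<60); a,b,n=cen(g); px=np.array(kb[:2])+b
    Kn.append((cam,px)); print("knob",px,n,ray(cam,px,.214).round(4),ray(cam,px,.19).round(4))
for cam,hub,foot in(("top",(247,122),(254,146)),("scene",(308,275),(303,319))):
    print(cam,"hub",ray(cam,hub,.197).round(4),"foot",ray(cam,foot,.006).round(4))
C=np.mean(C,0)[:2]
K0=np.mean([ray("top",Kn[0][1],.21),ray("scene",Kn[1][1],.19)],0)[:2]
L=np.mean([[.546,.087],[.543,.091]],0)
P=np.mean([ray("top",(247,122),.197),ray("top",(254,146),.006),ray("scene",(303,319),.006)],0)[:2]
print("P",P,"K0",K0,"d",np.linalg.norm(P-K0),"C",C,"dC",np.linalg.norm(P-C))
u=(C-P)/np.linalg.norm(C-P); Kt=P+.305*u
a=lambda v:np.degrees(np.arctan2(v[1],v[0]))
print("Kt",Kt,"ang",a(K0-P),a(Kt-P))
E
```

```text
top carv [194.5 220.5] [ 10  12  50  50 443]
[0.5907 0.1962 0.035 ]
knob [223.97222222 262.01388889] 72 [0.4833 0.0923 0.214 ] [0.4847 0.0961 0.19  ]
scene carv [381.  254.5] [ 10  11  43  36 453]
[0.6056 0.2088 0.035 ]
knob [345.1509434  157.83647799] 159 [0.5042 0.0933 0.214 ] [0.481 0.093 0.19 ]
top hub [0.7815 0.0609 0.197 ] foot [0.7889 0.0633 0.006 ]
scene hub [0.7921 0.0668 0.197 ] foot [0.7841 0.0675 0.006 ]
P [0.78485385 0.0638923 ] K0 [0.48228459 0.09298065] d 0.3039642896765653 C [0.59818272 0.20248544] dC 0.23249552630965517
Kt [0.53996873 0.24570615] ang 174.5085861744186 143.40812905736954
```

```bash
python3 -m creep '{"translation":[[15,-18,-35],[45,-52,-65],[75,-87,-65],[105,-122,-65],[135,-157,-65],[165,-192,-65],[195,-227,-65],[225,-262,-65],[255,-297,-65],[285,-332,-65],[315,-367,-65],[345,-400,-65]],"rot":[[0,0,-0.08],[0,0,-0.22],[0,0,-0.36],[0,0,-0.5],[0,0,-0.64],[0,0,-0.78],[0,0,-0.92],[0,0,-1.06],[0,0,-1.2],[0,0,-1.34],[0,0,-1.48],[0,0,-1.62]],"jaw":[100,100,100,100,100,100,100,100,100,100,100,100]}'
cat >> h.py <<'E'
from scipy.spatial.transform import Rotation as Ro
def go(p,yaw):
    s=bot.sense();R=Ro.from_euler("xyz",s["tcp_rot"],degrees=True);T=Ro.from_euler("xyz",[180,0,yaw],degrees=True)
    print(s["time_s"],"tcp",s["tool_pos"].round(4),s["tcp_rot"].round(1),"q7",s["qpos"][6].round(0),"force",s["force"].round(1))
    print("mm",(R.inv().apply(np.array(p)-s["tool_pos"])*1000).round(1),"rot",(R.inv()*T).as_rotvec().round(3))
E
python3 -c "
from h import *
go([.482,.093,.295],174.5)"
```

```text
time_s: 2.1
tool_pos: [0.398, -0.1053, 0.2967]
tcp_rot: [180.0, 0.1, 111.2]
force: [1.2, -0.8, 0.7]
opening: 0.998
finger_force: 0.0
2.1 tcp [ 0.398  -0.1053  0.2967] [1.800e+02 1.000e-01 1.112e+02] q7 26.0 force [ 1.2 -0.8  0.7]
mm [154.6 149.9   1.6] rot [-0.000e+00  1.000e-03 -1.105e+00]
```

```bash
python3 -m creep '{"translation":[[20,19,0],[42,40,0],[64,62,0],[86,83,0],[108,105,0],[130,126,0],[145,140,0],[155,150,0],[155,150,0],[155,150,0],[155,150,0]],"rot":[[0,0,-0.13],[0,0,-0.27],[0,0,-0.41],[0,0,-0.55],[0,0,-0.69],[0,0,-0.83],[0,0,-0.97],[0,0,-1.08],[0,0,-1.1],[0,0,-1.1],[0,0,-1.1]],"jaw":[100,100,100,100,100,100,100,100,100,100,100]}'
python3 - <<'E'
from h import *
im=vision.grab_frame("scene");cv2.imwrite("pics/scene1.png",cv2.resize(im[60:340,180:500],None,fx=2,fy=2,interpolation=3))
go([.482,.093,.182],174.5)
s=bot.sense();print(proj("scene",s["tool_pos"]),proj("scene",[.482,.093,.19]))
E
```

```text
time_s: 3.2
tool_pos: [0.4825, 0.09, 0.2962]
tcp_rot: [-180.0, -0.0, 173.7]
force: [0.5, -0.1, -0.2]
opening: 0.996
finger_force: 0.0
3.25 tcp [0.4825 0.09   0.2963] [-180.     0.   173.7] q7 55.0 force [ 0.5 -0.2 -1. ]
mm [  0.9   3.  114.3] rot [-0.001 -0.    -0.014]
[349.89996544 121.62504014] [345.07910822 158.16102885]
```

View pics/scene1.png

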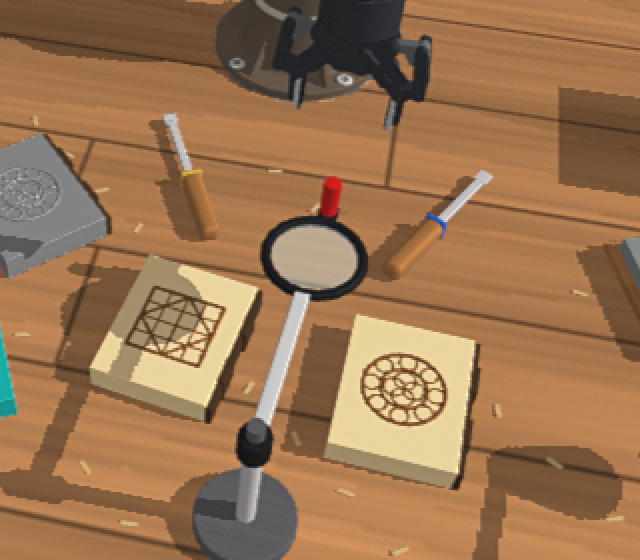

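The fingers straddle the knob: tips are at crop (297,105) and (392,128), with the knob below at (332,195). I'll descend and cage the knob loosely between the pads.

```bash
python3 -m creep '{"translation":[[1,3,25],[1,3,55],[1,3,85],[1,3,105],[1,3,114],[1,3,114],[1,3,114],[1,3,114],[1,3,114],[1,3,114],[1,3,114],[1,3,114]],"rot":[[0,0,-0.014],[0,0,-0.014],[0,0,-0.014],[0,0,-0.014],[0,0,-0.014],[0,0,-0.014],[0,0,-0.014],[0,0,-0.014],[0,0,-0.014],[0,0,-0.014],[0,0,-0.014],[0,0,-0.014]],"jaw":[100,100,100,100,100,100,30,30,30,30,30,30]}' 20
python3 - <<'E'
from h import *
P=np.array([.785,.064]);C=np.array([.606,.208])
a0=174.5;a1=np.degrees(np.arctan2(*(C-P)[::-1]));print("a1",a1,np.linalg.norm(C-P))
s=bot.sense();R=Ro.from_euler("xyz",s["tcp_rot"],degrees=True)
print(s["tool_pos"],s["tcp_rot"],s["force"],s["opening"])
for a in np.linspace(a0,a1,12)[1:]:
    p=np.r_[P+.305*np.array([np.cos(np.radians(a)),np.sin(np.radians(a))]),s["tool_pos"][2]]
    print(a.round(1),p.round(3),(R.inv().apply(p-s["tool_pos"])*1000).round(1),np.radians(a0-a).round(3))
E
```

```text
time_s: 4.45
tool_pos: [0.4821, 0.0942, 0.1824]
tcp_rot: [-180.0, 0.0, 174.7]
force: [-0.2, -1.2, -0.3]
opening: 0.299
finger_force: 0.0
a1 141.18439123389422 0.22973245308401688
[0.48209915 0.09417194 0.18241287] [-1.79999386e+02  9.45998789e-03  1.74677050e+02] [-0.18527896 -1.2181616  -0.28888844] 0.29866442710436825
171.5 [0.483 0.109 0.182] [ 0.1 15.1 -0. ] 0.053
168.4 [0.486 0.125 0.182] [-1.2 31.2 -0. ] 0.106
165.4 [0.49  0.141 0.182] [-3.4 47.2  0. ] 0.159
162.4 [0.494 0.156 0.182] [-6.4 63.   0. ] 0.211
159.4 [0.5   0.172 0.182] [-10.2  78.6   0. ] 0.264
156.3 [0.506 0.186 0.182] [-14.9  94.1   0. ] 0.317
153.3 [0.513 0.201 0.182] [-20.4 109.2   0. ] 0.37
150.3 [0.52  0.215 0.182] [-26.6 124.1   0. ] 0.423
147.2 [0.529 0.229 0.182] [-33.7 138.6   0. ] 0.476
144.2 [0.538 0.242 0.182] [-41.5 152.7   0. ] 0.529
141.2 [0.547 0.255 0.182] [-50.  166.4   0. ] 0.581
```

```bash
python3 -m creep '{"translation":[[0,15,0],[-1,31,0],[-3,47,0],[-6,63,0],[-10,79,0],[-15,94,0],[-20,109,0],[-27,124,0],[-34,139,0],[-42,153,0],[-48,163,0],[-48,163,0]],"rot":[[0,0,0.053],[0,0,0.106],[0,0,0.159],[0,0,0.211],[0,0,0.264],[0,0,0.317],[0,0,0.37],[0,0,0.423],[0,0,0.476],[0,0,0.529],[0,0,0.57],[0,0,0.57]],"jaw":[30,30,30,30,30,30,30,30,30,30,30,30]}'
python3 - <<'E'
from h import *
for c in("top","scene"):
    im=vision.grab_frame(c);cv2.imwrite(f"pics/{c}2.png",im)
    print(c,[(d["centre"],d["conf"],ray(c,d["centre"],.164).round(4)) for d in finder.tip_of(c,"lens")[:2]])
a=cv2.imread("pics/top2.png")[110:320,120:320];b=cv2.imread("pics/scene2.png")[110:320,260:460]
cv2.imwrite("pics/both2.png",cv2.resize(np.hstack([a,b]),None,fx=2,fy=2,interpolation=3))
E
```

```text
time_s: 5.65
tool_pos: [0.5452, 0.2535, 0.1821]
tcp_rot: [180.0, -0.0, 142.1]
force: [-0.9, 0.1, 0.1]
opening: 0.299
finger_force: 0.0
top [([176.8, 208.7], 0.97, array([0.5967, 0.2067, 0.164 ]))]
scene [([393.1, 215.7], 0.55, array([0.5947, 0.2102, 0.164 ]))]
```

View pics/both2.png

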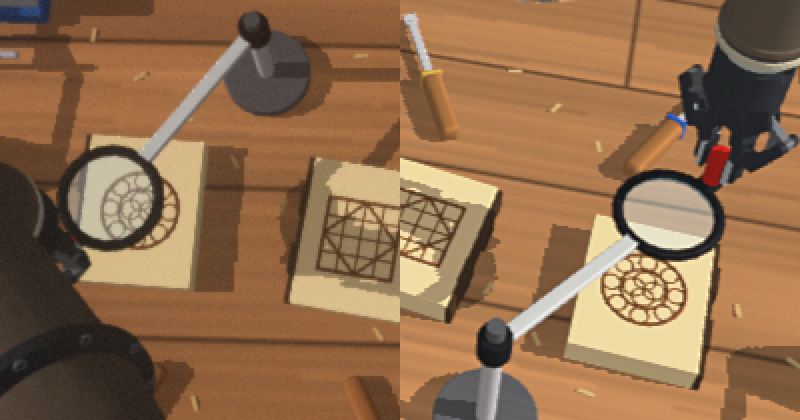

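The lens ring in the top view is at full-frame (175,209), the carving at (190,214). The offset is mostly parallax. Lens (0.596,0.208) against carving (0.606,0.208) is about 10 mm, inside 30 mm, so I'll release and retreat straight up.

```bash
python3 -m creep '{"translation":[[0,0,0],[0,0,0],[0,0,0],[0,0,0],[0,0,0],[0,0,-20],[0,0,-50],[0,0,-80],[0,0,-110],[0,0,-120],[0,0,-120],[0,0,-120]],"rot":[[0,0,0],[0,0,0],[0,0,0],[0,0,0],[0,0,0],[0,0,0],[0,0,0],[0,0,0],[0,0,0],[0,0,0],[0,0,0],[0,0,0]],"jaw":[70,100,100,100,100,100,100,100,100,100,100,100]}'
python3 - <<'E'
from h import *
for c in("top","scene"):
    im=vision.grab_frame(c);cv2.imwrite(f"pics/{c}3.png",im)
    print(c,[(d["centre"],d["conf"],ray(c,d["centre"],.164).round(4)) for d in finder.tip_of(c,"lens")[:2]])
print("carving top",ray("top",(190,214.5),.035),"scene",ray("scene",(381.5,254.5),.035))
a=cv2.imread("pics/top3.png")[110:320,120:320];b=cv2.imread("pics/scene3.png")[110:320,260:460]
cv2.imwrite("pics/both3.png",cv2.resize(np.hstack([a,b]),None,fx=2,fy=2,interpolation=3))
s=bot.sense();print(s["tool_pos"],s["force"],s["opening"])
E
```

```text
time_s: 7.05
tool_pos: [0.5447, 0.2516, 0.3011]
tcp_rot: [-179.9, -0.0, 142.0]
force: [0.5, -0.3, -0.6]
opening: 1.0
finger_force: 0.0
top [([174.8, 208.2], 0.8, array([0.5977, 0.2111, 0.164 ]))]
scene [([394.5, 213.5], 0.88, array([0.5884, 0.2126, 0.164 ]))]
carving top [0.60506748 0.20793333 0.035     ] scene [0.60537139 0.20989046 0.035     ]
[0.54456576 0.25162199 0.3009434 ] [-0.62311435 -0.18453668  0.26496577] 1.0022536934685777
```

View pics/both3.png

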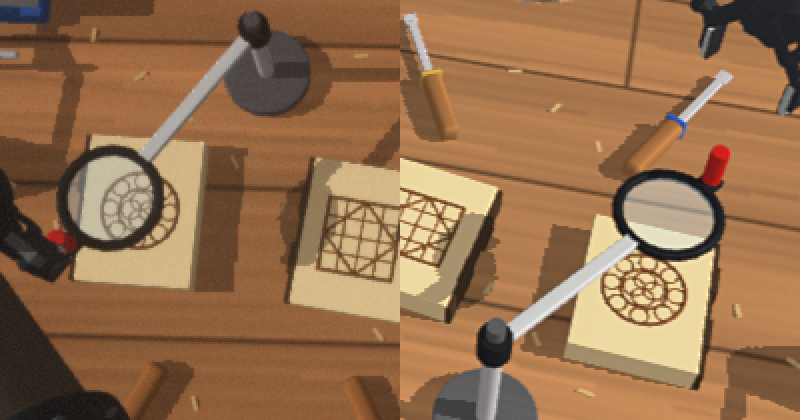

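The lens stayed put after release. The ring is at top (175,209), about 10–15 mm from the carving centre in plan and inside the 30 mm limit. The gripper is clear above the knob, and neither slab has moved.

```bash
python3 -c "
from h import *
print(workorder.sign_off())"
```

```text
the job is handed in; nothing more can be done
None
```

The magnifier's lens is over the round carving, about 10–15 mm off centre by my camera measurements (limit 30 mm), released with the gripper clear and both slabs where they were; I handed the job in at about 7 s, and the sign-off returned no verdict.

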